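# Walk the drill's plug-in module out of its tight socket

## Robot

A 7-joint arm with a two-finger parallel gripper is mounted at the origin on the work surface. World frame = base frame: x ahead of the robot, y to its left, z up, the work surface at z = 0. Lengths are in m, angles in rad, forces in N, time in s.
With the tool pointing down it reaches from about 0.35 to 0.9 m from the base axis. Payload 8.1 kg.
Tool frame: the origin (TCP) lies midway between the tips of the shut fingers; the grasp point (between the pads) lies 19 mm behind it; z points along the fingers, y is the line along which they close (so a half turn about z gives the same grasp; the last joint's range is limited). The gripper opens to 92 mm and grips with 3 to 60 N. Pads are 19 mm wide; open, the fingers measure 130 mm over their backs; the gripper's body (75 mm by 190 mm) begins 47 mm behind the grasp point.
Start: joints at [1.143, 0.434, 0.025, 1.573, -0.012, 1.134, -0.075], TCP at [0.199, -0.592, 0.227] pointing down, gripper open.
Joint ranges: [-2.62, 2.62], [-0.44, 2.09], [-1.27, 1.32], [0.08, 2.57], [-1.32, 4.46], [0.12, 2], [-2.74, 2.74]. Speed limits (rad/s): [2.22, 2.22, 3.01, 3.01, 3.14, 3.14, 3.14].

## Interface

Orientations are given as a rotation vector (axis times angle).
In Python, from workcell import env gives the robot as it stands.
- The arm moves only by the shell command python3 jog.py 'ROWS'. ROWS is rows parted by semicolons, their numbers by spaces, 1 to 8 of them, each of 5 numbers: the finger opening in m, then dx, dy, dz in m, then a turn about the tool's z in rad; each row is the pose to reach, as a shift and turn from the pose commanded when the command began, along the tool's axes at that moment; what a row does not reach only later rows make up. A row lasts 1/12 s, in which the tool goes at most 0.0417 m and 0.125 rad, less where a joint would pass 70% of its speed; a pose out of reach is approached as far as the arm can. The fingers move at their own pace and stop on an object; the grip force is fixed at half the most. Time passes only in rows, so rows that do not move let the fingers close. It prints the time, the measured TCP pose, the force, the opening and the grip force at its end.
- env.state(): the state, without advancing time (a new reading comes with each control period).
- env.grab_frame(name): name is "scene" or "top" or "wrist"; returns the picture (384x512x3 uint8, blue, green, red); there is no depth.
- env.calibration(name): a dict with "mtx" (3x3 intrinsics, pixels), "cam_to_world" (4x4, takes a point from camera to world coordinates); the wrist camera has in their place "hand_eye" (4x4, takes a point from camera to tool coordinates, whose origin is the TCP and whose axes are the flange's). Camera axes: x right, y down, z forward; pixel columns grow to the right and rows downward; lengths in m; the calibration is good to about 2 mm. The wrist camera is an equidistant fisheye: a pixel r from the principal point sees the ray r / f radians off the axis. A picture is of the moment at which its call begins: read the wrist's pose just before it. calibration takes no time and is no camera call.
- env.job_done(): hands the job in; it is judged then, once.
The state is a dict: "t": time; "joints": joint angles; "joint_vel": joint speeds; "joint_efforts": joint torques, N m; "tcp_pos": TCP position; "orientation": TCP orientation; "wrist_force": force on the tool from outside, world axes, zero at the start; "wrist_torque": the same for the moment, N m; "finger_gap": finger opening in m; "grip_force": force on a finger pad.
Only numpy, scipy, OpenCV 4.12 (cv2) and the standard library are available. Lean on these libraries where they do the work, as an engineer would, in place of code of your own. Each camera call takes 0.05 s, during which the arm holds its last target. There are 200 camera calls.

## Task

The bench drill's grey plug-in module sits tightly in its socket: rock it gently side to side, raising one end a few millimetres, then the other, working up in several small steps until its blades are free, rather than pulling it straight out, and without tipping it far while it is still in the clips. Then set it down gently, standing upright on its blades inside the empty steel tray. Leave the other things on the bench where they are.

Things in the scene. Friction and masses are not known exactly. Their poses are not given: they have to be found in the camera images.
- module: plug-in module, about 0.4 kg: grey body 62 x 110 x 40 mm (x, y, z), black grip block standing on its top, four copper blades below. Origin: midway between the blade tips, at their level; y along its length, z up. Above the origin the body spans 24 to 64 mm, the grip block 64 to 100 mm. Starts fully home in the socket, same axes, origin on the socket floor
- module_grip (a point): point in the black grip block on the module's z axis, 88 mm above its origin. The block is 50 mm long (y) and 26 mm thick (x) and can be gripped across either
- module_left_tip (a point): midpoint between the two blade tips under the module's left (+y) end, 40 mm from its origin. Each blade is 24 mm wide (y), 5 mm thick (x) and 24 mm long, at x = +/-14 mm
- module_right_tip (a point): midpoint between the two blade tips at the module's right (-y) end, 40 mm from its origin
- socket: socket screwed to the bench: grey base plate 90 x 170 x 12 mm (x, y, z) with two black housings centred at y = +/-40 mm, 32 mm high over the bench, one for each end of the module. Origin: centre of its underside; y along its length, z up. Blades have 5 mm of play along y in the housings
- socket_floor (a point): centre of the top of the socket's base plate, 12 mm over the bench, socket's axes; the blade tips stand here at the start. Sprung copper clips squeeze the blades along x, from this floor to 20 mm above it: friction of about 14 N (11 to 18) holds each end at any height it is left. An end is free once its tips are over 20 mm above this floor
- tray: empty open steel tray, 170 x 210 mm outside (x, y), walls 5 mm thick and 30 mm high, floor 5 mm thick; does not move. Origin: centre of its underside
- oil: white oil bottle, 52 mm across, 130 mm high, loose; leave alone. Origin: centre of its foot
- jar: glass jar with a steel cap, 60 mm across, 75 mm high, loose; leave alone. Origin: centre of its foot
- screwdriver: screwdriver lying flat, 200 mm long along its x, loose; leave alone
- wrench: wrench lying flat, 200 mm long along its x, loose; leave alone
- offcut: wood offcut 80 x 170 x 28 mm lying flat, loose; leave alone
- mug: white mug, 80 mm across, 95 mm high, handle towards its +y, loose; leave alone

How it is judged:
By the outcome, as a careful person would: the job done as asked, in the order asked, and still so for the second after the job is handed in, with the robot touching nothing.
It also fails if it takes over 56 s, if anything falls off the work surface, if the arm or the gripper's body presses on something with over 40 N, if the wrist force passes 120 N, or if a joint passes its speed limit or range.

## Working session

There is one attempt and no reset: what is moved stays moved. The work goes in short steps, Python scripts to look and compute and a shell command to move; the robot and the scene stay as the last step left them, time stands still between calls to the robot, and variables do not carry over. Pictures are saved under pics/ and viewed, at most 13 in all, crops included, and the job is handed in when it is done.

```bash
ls; mkdir -p pics
python3 - <<'E'
from workcell import env
import cv2,numpy as np
np.set_printoptions(precision=4,suppress=True)
a=env.grab_frame("scene");b=env.grab_frame("top")
cv2.imwrite("pics/scene0.png",a);cv2.imwrite("pics/top0.png",b)
for n in("scene","top","wrist"):
  for k,v in env.calibration(n).items(): print(n,k,v)
print(env.state())
E
```

```text
jog.py
pics
workcell.py
scene mtx [[389.3869   0.     253.241 ]
 [  0.     389.3869 191.4226]
 [  0.       0.       1.    ]]
scene cam_to_world [[-0.7717  0.4276 -0.4708  1.2105]
 [ 0.636   0.5184 -0.5716  0.7301]
 [-0.0004 -0.7405 -0.672   0.9873]
 [ 0.      0.      0.      1.    ]]
top mtx [[348.3354   0.     252.3829]
 [  0.     348.3354 190.388 ]
 [  0.       0.       1.    ]]
top cam_to_world [[ 0.0241 -0.9869  0.1596  0.4112]
 [-0.9995 -0.0209  0.0216 -0.0254]
 [-0.018  -0.1601 -0.9869  1.0639]
 [ 0.      0.      0.      1.    ]]
wrist mtx [[297.3186   0.     255.5843]
 [  0.     297.3186 192.4382]
 [  0.       0.       1.    ]]
wrist hand_eye [[ 0.0003 -0.9538 -0.3005  0.0813]
 [ 1.      0.0002  0.0003  0.0002]
 [-0.0002 -0.3005  0.9538 -0.1575]
 [ 0.      0.      0.      1.    ]]
{'t': 0.1, 'joints': array([ 1.1434,  0.4351,  0.025 ,  1.574 , -0.0116,  1.134 , -0.0751]), 'joint_vel': array([ 0.001 , -0.0023, -0.0012, -0.0014,  0.    , -0.0002,  0.0003]), 'joint_efforts': array([  0.0037, -66.9122,   0.9886, -31.5145,  -0.0605,   0.0374,
         0.0001]), 'tcp_pos': array([ 0.1993, -0.5919,  0.2261]), 'orientation': array([-3.0989, -0.5076,  0.0005]), 'wrist_force': array([ 0.8137, -1.0588, -0.0862]), 'wrist_torque': array([-0.0291, -0.0201, -0.0051]), 'grip_force': 0.0, 'finger_gap': 0.09221428841419718}
```
View pics/scene0.png

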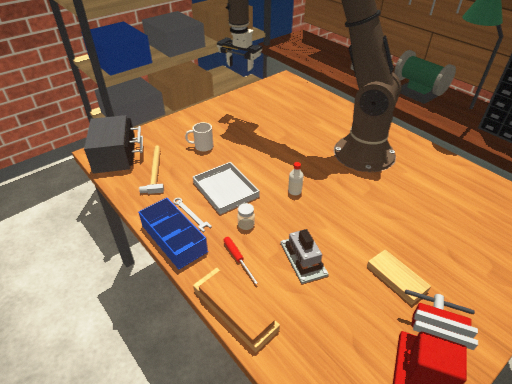

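View pics/top0.png

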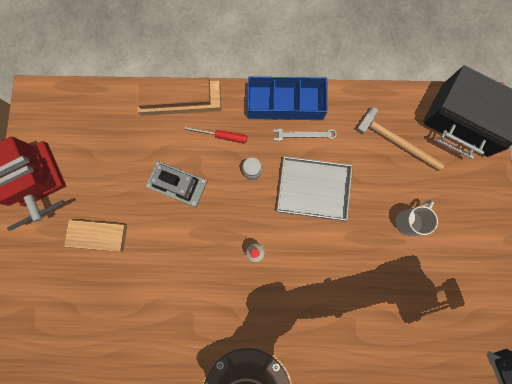

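The scene view shows the module at about (303,245) and the tray at (226,187). In the top view the module is at (172,181), the tray at (315,188), the jar at (252,168), the oil at (255,253) and the mug at (417,220). I'll measure the module and tray next.

Create h.py:
```python
import cv2,numpy as np
from scipy.spatial.transform import Rotation as R
from workcell import env
np.set_printoptions(precision=4,suppress=True)
def ray(name,uv,st=None):
    c=env.calibration(name);K=c["mtx"];u=np.array([(uv[0]-K[0,2])/K[0,0],(uv[1]-K[1,2])/K[1,1]])
    if name=="wrist":
        r=np.hypot(*u);d=np.r_[u/r*np.sin(r),np.cos(r)] if r>1e-9 else np.array([0,0,1.])
        T=np.eye(4);T[:3,:3]=R.from_rotvec(st["orientation"]).as_matrix();T[:3,3]=st["tcp_pos"];M=T@c["hand_eye"]
    else: d=np.r_[u,1];M=c["cam_to_world"]
    d=M[:3,:3]@d
    return M[:3,3],d/np.linalg.norm(d)
def plane(name,uv,z,st=None):
    o,d=ray(name,uv,st);return o+d*(z-o[2])/d[2]
def meet(r1,r2):
    (a,d),(b,e)=r1,r2
    s=np.linalg.lstsq(np.c_[d,-e],b-a,rcond=None)[0];p,q=a+s[0]*d,b+s[1]*e
    return (p+q)/2,np.linalg.norm(p-q)
```

Run:
```python
from h import *
for n,p,z in[("module",(172,181),.08),("tray",(315,188),.02),("jar",(252,168),.075),("oil",(255,253),.13),("mug",(417,220),.09),("driver",(230,136),.02)]: print(n,plane("top",p,z))
t=cv2.imread("pics/top0.png")[150:220,135:220];s=cv2.imread("pics/scene0.png")[220:290,270:340]
o=np.zeros((560,800,3),np.uint8)
t4=cv2.resize(t,None,fx=4.7,fy=4.7,interpolation=cv2.INTER_CUBIC);s4=cv2.resize(s,None,fx=5.5,fy=5.5,interpolation=cv2.INTER_CUBIC)
o[:t4.shape[0],:t4.shape[1]]=t4;o[:s4.shape[0],410:410+s4.shape[1]]=s4
cv2.imwrite("pics/crop.png",o[:390])
s=env.state();print(R.from_rotvec(s["orientation"]).as_matrix())
```

```text
module [0.5929 0.2289 0.08  ]
tray [ 0.5915 -0.192   0.02  ]
jar [ 0.6371 -0.001   0.075 ]
oil [ 0.3951 -0.0158  0.13  ]
mug [ 0.4954 -0.4621  0.09  ]
driver [0.7504 0.0715 0.02  ]
[[ 0.9478  0.319  -0.0006]
 [ 0.319  -0.9477  0.0013]
 [-0.0001 -0.0014 -1.    ]]
```

View pics/crop.png

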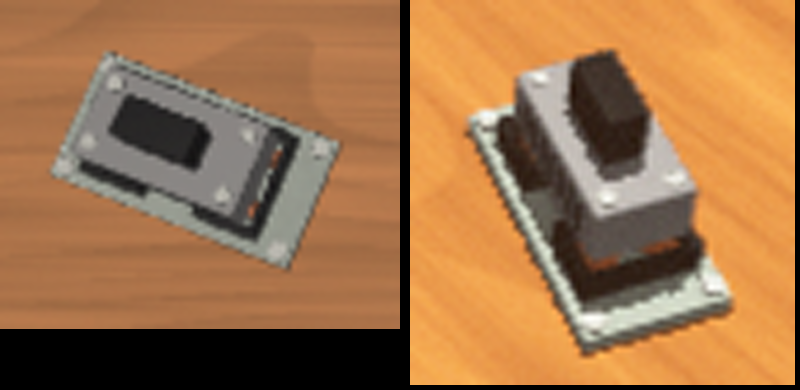

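The crop shows the socket plate corners, the grey body and the black block clearly. The block's long axis follows the plate's long side. Next I'll work out the pose.

Run:
```python
from h import *
c=np.array([(110,53),(342,143),(290,270),(50,175)])/4.7+[135,150]
P=np.array([plane("top",p,.012) for p in c]);print(P)
ctr=P.mean(0);d=(P[0]-P[1]+P[3]-P[2]);yaw=np.arctan2(d[1],d[0]);print("socket",ctr,"yaw y-axis deg",np.degrees(yaw),[np.linalg.norm(P[i]-P[i-1]) for i in range(4)])
# block top centre, both views
bt=np.array([(122,95),(197,125),(187,160),(110,132)]).mean(0)/4.7+[135,150]
bs=np.array([(570,60),(612,52),(650,115),(612,130)]);bs=((bs-[410,0])/5.5+[270,220]).mean(0)
print("block top",meet(ray("top",bt),ray("scene",bs)))
s=env.state();Rm=R.from_rotvec(s["orientation"]).as_matrix()
g=np.r_[ctr[:2],.25];print("shift tool",Rm.T@(g-s["tcp_pos"]),"tool x deg",np.degrees(np.arctan2(Rm[1,0],Rm[0,0])))
# tray from scene/top masks
b=cv2.imread("pics/top0.png");hsv=cv2.cvtColor(b,cv2.COLOR_BGR2HSV);m=((hsv[...,1]<60)&(hsv[...,2]>90)).astype(np.uint8)
m[:, :265]=0;m[:,365:]=0;m[:150]=0;m[230:]=0
k=max(cv2.findContours(m,0,2)[0],key=cv2.contourArea);r=cv2.minAreaRect(k);print(r)
q=np.array([plane("top",p,.03) for p in cv2.boxPoints(r)]);print(q,q.mean(0),[np.linalg.norm(q[i]-q[i-1]) for i in range(4)])
```

```text
[[0.6671 0.2929 0.012 ]
 [0.6096 0.1359 0.012 ]
 [0.5252 0.166  0.012 ]
 [0.5843 0.3269 0.012 ]]
socket [0.5965 0.2304 0.012 ] yaw y-axis deg 69.85737982075366 [np.float64(0.08953497455149977), np.float64(0.1671646034145629), np.float64(0.0895518098393167), np.float64(0.1714182939672371)]
block top (array([0.598 , 0.2353, 0.1066]), np.float64(0.0017239775210120432))
shift tool [ 0.6389 -0.6526 -0.0231] tool x deg 18.603240079192094
((314.6923522949219, 188.4615478515625), (71.44400787353516, 56.559837341308594), 7.125016689300537)
[[ 0.5146 -0.0737  0.03  ]
 [ 0.6868 -0.0928  0.03  ]
 [ 0.6634 -0.3073  0.03  ]
 [ 0.493  -0.283   0.03  ]] [ 0.5895 -0.1892  0.03  ] [np.float64(0.2103848068488665), np.float64(0.17328732976117897), np.float64(0.21583570642208888), np.float64(0.17204756742148403)]
```

```bash
r=".06 .213 -.2175 -.008 0"; python3 jog.py '.06 .213 -.2175 -.008 0;.06 .213 -.2175 -.008 0;.06 .213 -.2175 -.008 0;.06 .213 -.2175 -.008 0;.06 .213 -.2175 -.008 0;.06 .213 -.2175 -.008 0;.06 .213 -.2175 -.008 0;.06 .213 -.2175 -.008 0'
python3 jog.py '.06 .213 -.2175 -.008 -.3;.06 .213 -.2175 -.008 -.3;.06 .213 -.2175 -.008 -.3;.06 .213 -.2175 -.008 -.3;.06 .213 -.2175 -.008 -.3;.06 .213 -.2175 -.008 -.3;.06 .213 -.2175 -.008 -.3;.06 .213 -.2175 -.008 -.3'
python3 - <<'E'
from h import *
s=env.state();Rm=R.from_rotvec(s["orientation"]).as_matrix()
print(s["joints"],"shift",Rm.T@(np.array([.5965,.2304,.25])-s["tcp_pos"]),"tool x deg",np.degrees(np.arctan2(Rm[1,0],Rm[0,0])))
E
```

```text
t: 0.77
tcp_pos: [0.3344, -0.3123, 0.2348]
orientation: [-3.097, -0.518, -0.002]
wrist_force: [0.3, 0.3, 0.3]
finger_gap: 0.06
grip_force: 0.0
t: 1.43
tcp_pos: [0.4663, -0.0377, 0.2431]
orientation: [-2.985, -0.975, -0.004]
wrist_force: [0.5, 0.4, 0.4]
finger_gap: 0.0599
grip_force: 0.0
[ 0.3175  0.1952 -0.4068  1.8908  0.0848  1.0707 -1.0624] shift [ 0.2634 -0.1396 -0.006 ] tool x deg 36.1669336906288
```

```bash
python3 jog.py '.06 .263 -.14 -.006 -.59;.06 .263 -.14 -.006 -.59;.06 .263 -.14 -.006 -.59;.06 .263 -.14 -.006 -.59;.06 .263 -.14 -.006 -.59;.06 .263 -.14 -.006 -.59;.06 .263 -.14 -.006 -.59;.06 .263 -.14 -.006 -.59'
python3 jog.py '.06 0 0 0 0;.06 0 0 0 0;.06 0 0 0 0'
python3 - <<'E'
from h import *
s=env.state();f=env.grab_frame("wrist");cv2.imwrite("pics/w1.png",f);np.save("w1.npy",np.r_[s["tcp_pos"],s["orientation"]])
Rm=R.from_rotvec(s["orientation"]).as_matrix()
print("joints",s["joints"],"shift",Rm.T@(np.array([.5965,.2304,.25])-s["tcp_pos"]),"tool x deg",np.degrees(np.arctan2(Rm[1,0],Rm[0,0])))
E
```

```text
t: 2.1
tcp_pos: [0.5961, 0.231, 0.2479]
orientation: [-2.57, -1.799, -0.003]
wrist_force: [-1.2, -0.6, 0.1]
finger_gap: 0.06
grip_force: 0.0
t: 2.35
tcp_pos: [0.5956, 0.2214, 0.2483]
orientation: [2.58, 1.791, -0.002]
wrist_force: [0.2, -0.9, -0.6]
finger_gap: 0.0598
grip_force: 0.0
joints [-0.0856  0.4979 -0.546   1.4783  0.2662  1.2409 -1.0219] shift [ 0.0087 -0.0023 -0.0017] tool x deg 69.51786732516905
```

View pics/w1.png

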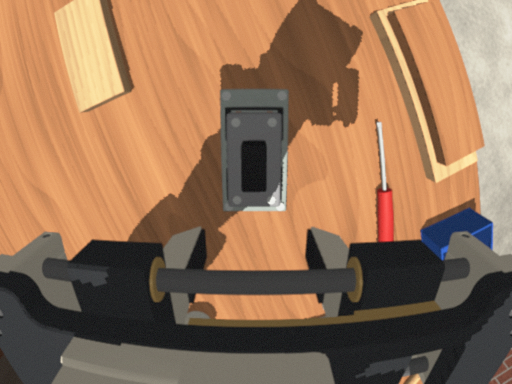

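The wrist view shows the black block top at about (254,166), the body at (228..281, 110..205) and the plate at (220..289, 90..210). The axes are nearly aligned. I'll refine this from the image.

Run:
```python
from h import *
v=np.load("w1.npy");s=dict(tcp_pos=v[:3],orientation=v[3:])
f=cv2.imread("pics/w1.png");g=cv2.cvtColor(f,cv2.COLOR_BGR2GRAY)
m=(g<38).astype(np.uint8);w=np.zeros_like(m);w[125:205,235:275]=m[125:205,235:275]
k=max(cv2.findContours(w,0,2)[0],key=cv2.contourArea);r=cv2.minAreaRect(k);print(r,cv2.boundingRect(k))
box=cv2.boxPoints(r);q=np.array([plane("wrist",p,.112,s) for p in box]);print(q,[np.linalg.norm(q[i]-q[i-1]) for i in range(4)],"ctr",q.mean(0))
e=max([q[i]-q[i-1] for i in range(4)],key=np.linalg.norm);print("yaw",np.degrees(np.arctan2(e[1],e[0]))%180)
bt=np.array([(122,95),(197,125),(187,160),(110,132)]).mean(0)/4.7+[135,150]
print("tri",meet(ray("top",bt),ray("wrist",r[0],s)))
```

```text
((253.5, 166.0), (50.0, 23.0), 90.0) (242, 141, 24, 51)
[[0.5976 0.2656 0.112 ]
 [0.6189 0.2576 0.112 ]
 [0.6011 0.2087 0.112 ]
 [0.5788 0.217  0.112 ]] [np.float64(0.052000201986545654), np.float64(0.022826373912215175), np.float64(0.05197952172821916), np.float64(0.023813638468513237)] ctr [0.5991 0.2372 0.112 ]
yaw 68.89197037849983
tri (array([0.5989, 0.2357, 0.1034]), np.float64(0.0007043828684960987))
```

```bash
python3 jog.py '.06 .0326 -.0024 .10 0;.06 .0326 -.0024 .10 0;.06 .0326 -.0024 .10 0;.06 .0326 -.0024 .10 0;.06 .0326 -.0024 .10 0;.06 .0326 -.0024 .10 0'
cat > st.py <<'E'
from h import *
import sys
C=np.array([.5985,.236]);
s=env.state();Rm=R.from_rotvec(s["orientation"]).as_matrix()
d=Rm.T@np.r_[s["tcp_pos"][:2]-C,0]
print("t %.2f off_x(tool) %.4f off_y %.4f z %.4f yaw %.2f tilt %.3f gap %.4f grip %.1f"%(s["t"],d[0],d[1],s["tcp_pos"][2],np.degrees(np.arctan2(Rm[1,0],Rm[0,0])),np.degrees(np.arccos(-Rm[2,2])),s["finger_gap"],s["grip_force"]),"F",s["wrist_force"].round(1),"M tool",(Rm.T@s["wrist_torque"]).round(2))
if len(sys.argv)>1:
    np.save("w.npy",np.r_[s["tcp_pos"],s["orientation"]]);cv2.imwrite("pics/%s.png"%sys.argv[1],env.grab_frame(sys.argv[2] if len(sys.argv)>2 else "wrist"))
E
python3 st.py w2
```

```text
t: 2.9
tcp_pos: [0.6059, 0.2537, 0.1507]
orientation: [2.58, 1.79, 0.003]
wrist_force: [0.2, 0.4, 0.3]
finger_gap: 0.0603
grip_force: 0.0
t 2.90 off_x(tool) 0.0192 off_y 0.0008 z 0.1507 yaw 69.51 tilt 0.125 gap 0.0603 grip 0.0 F [0.2 0.4 0.3] M tool [-0.08 -0.   -0.  ]
```

View pics/w2.png

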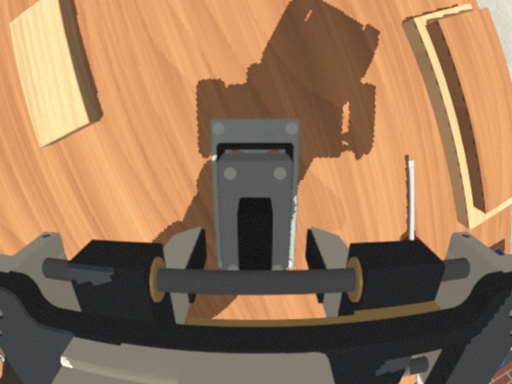

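The wrist view shows the block centred at column 255, so it is centred between the fingers. The +y edge of the body top runs from (219,153) to (294,153), and the block's front edge is near row 198.

Run:
```python
from h import *
v=np.load("w.npy");s=dict(tcp_pos=v[:3],orientation=v[3:]);Rm=R.from_rotvec(v[3:]).as_matrix()
for n,p,z in[("bodyL",(219,153),.076),("bodyR",(294,153),.076),("blkL",(240,198),.112),("blkR",(272,198),.112),("plL",(212,121),.012),("plR",(299,121),.012)]:
  print(n,(Rm.T@(plane("wrist",p,z,s)-v[:3]))[:2])
```

```text
bodyL [ 0.0409 -0.0292]
bodyR [0.0409 0.0304]
blkL [ 0.0154 -0.011 ]
blkR [0.0154 0.0113]
plL [ 0.0625 -0.0436]
plR [0.0625 0.0431]
```

```bash
python3 jog.py '.05 .001 0 .04 0;.05 .001 0 .067 0;.05 .001 0 .067 0;.05 .001 0 .067 0;.02 .001 0 .067 0;.02 .001 0 .067 0;.02 .001 0 .067 0;.02 .001 0 .067 0'; python3 st.py; python3 jog.py '.02 0 0 0 0;.02 0 0 0 0;.02 0 0 0 0'; python3 st.py
```

```text
t: 3.62
tcp_pos: [0.6061, 0.2559, 0.0833]
orientation: [2.58, 1.792, 0.004]
wrist_force: [1.0, 0.1, 0.4]
finger_gap: 0.028
grip_force: 0.0
t 3.62 off_x(tool) 0.0213 off_y 0.0001 z 0.0833 yaw 69.59 tilt 0.131 gap 0.0280 grip 0.0 F [1.  0.1 0.4] M tool [-0.05 -0.01 -0.06]
t: 3.87
tcp_pos: [0.6061, 0.2558, 0.0831]
orientation: [2.579, 1.792, 0.003]
wrist_force: [0.3, -0.7, 7.2]
finger_gap: 0.026
grip_force: 30.0
t 3.87 off_x(tool) 0.0212 off_y 0.0002 z 0.0831 yaw 69.59 tilt 0.115 gap 0.0260 grip 30.0 F [ 0.3 -0.7  7.2] M tool [ 0.01 -0.22 -0.01]
```

```bash
python3 jog.py '.02 -.0014 0 -.001 0;.02 -.0028 0 -.0019 0;.02 -.0042 0 -.0028 0;.02 -.0055 0 -.0037 0;.02 -.0055 0 -.0037 0'; python3 st.py r1
```

```text
t: 4.28
tcp_pos: [0.6047, 0.2533, 0.0852]
orientation: [-2.577, -1.793, -0.008]
wrist_force: [9.0, 9.4, -14.2]
finger_gap: 0.0257
grip_force: 30.0
t 4.28 off_x(tool) 0.0184 off_y -0.0002 z 0.0852 yaw 69.67 tilt 0.339 gap 0.0257 grip 30.0 F [  9.    9.4 -14.2] M tool [-1.21  2.86 -0.01]
```

View pics/r1.png

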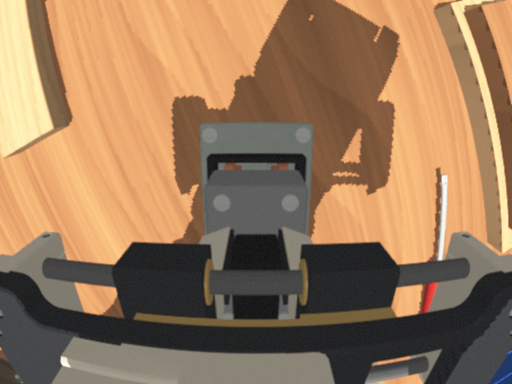

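The wrist view shows the grasp on the near half of the block. The body edge is at row 170 with the copper blades showing at row 167. The arm gives under load, so I'll keep going in small steps.

```bash
python3 jog.py '.02 -.0007 0 -.001 0;.02 -.0014 0 -.002 0;.02 -.0014 0 -.002 0'; python3 st.py r2; python3 jog.py '.02 -.0007 0 -.001 0;.02 -.0014 0 -.002 0;.02 -.0014 0 -.002 0'; python3 st.py r3
```

```text
t: 4.58
tcp_pos: [0.6039, 0.2515, 0.0866]
orientation: [-2.577, -1.793, -0.006]
wrist_force: [8.2, 8.1, -17.2]
finger_gap: 0.0258
grip_force: 30.0
t 4.58 off_x(tool) 0.0164 off_y -0.0003 z 0.0866 yaw 69.66 tilt 0.263 gap 0.0258 grip 30.0 F [  8.2   8.1 -17.2] M tool [-1.29  2.72 -0.03]
t: 4.88
tcp_pos: [0.6031, 0.2494, 0.0881]
orientation: [-2.577, -1.793, -0.004]
wrist_force: [8.3, 7.4, -18.8]
finger_gap: 0.0259
grip_force: 30.0
t 4.88 off_x(tool) 0.0142 off_y -0.0003 z 0.0881 yaw 69.65 tilt 0.184 gap 0.0259 grip 30.0 F [  8.3   7.4 -18.8] M tool [-1.4   2.4  -0.02]
```

```bash
python3 jog.py '.04 0 0 0 0;.04 0 0 0 0;.04 -.033 0 .004 0;.04 -.033 0 .004 0;.04 -.033 0 .004 0;.04 -.033 0 .004 0'; python3 st.py r4; python3 jog.py '.02 0 0 0 0;.02 0 0 0 0;.02 0 0 0 0'; python3 st.py
```

```text
t: 5.43
tcp_pos: [0.5911, 0.2168, 0.0859]
orientation: [2.58, 1.792, 0.001]
wrist_force: [0.3, -1.1, -0.3]
finger_gap: 0.0402
grip_force: 0.0
t 5.43 off_x(tool) -0.0205 off_y -0.0002 z 0.0859 yaw 69.57 tilt 0.032 gap 0.0402 grip 0.0 F [ 0.3 -1.1 -0.3] M tool [-0.08 -0.02  0.04]
t: 5.73
tcp_pos: [0.5913, 0.2175, 0.0856]
orientation: [2.579, 1.794, 0.001]
wrist_force: [-0.5, 2.1, 0.6]
finger_gap: 0.0261
grip_force: 30.0
t 5.73 off_x(tool) -0.0199 off_y -0.0003 z 0.0856 yaw 69.63 tilt 0.050 gap 0.0261 grip 30.0 F [-0.5  2.1  0.6] M tool [0.28 0.45 0.09]
```

View pics/r4.png

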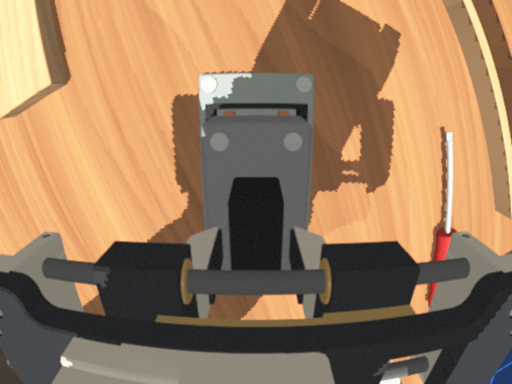

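The wrist view shows the body's +y edge at row 117, from about (205,117) to (311,117), with copper showing at row 113. I'll check how far that end has risen from the edge's width.

```bash
cat > hh.py <<'E'
from h import *
import sys
# usage: rowscan: print gradient edges of body near edge
def height(s,L,Rr,w=.062):
    from scipy.optimize import brentq
    f=lambda z:np.linalg.norm(plane("wrist",L,z,s)-plane("wrist",Rr,z,s))-w
    return brentq(f,0,.15)
E
python3 - <<'E'
from hh import *
for n,wf,row in(("w2",None,165),("r4","w.npy",125)):
  g=cv2.cvtColor(cv2.imread(f"pics/{n}.png"),cv2.COLOR_BGR2GRAY).astype(int)
  for r in(row,row+8): print(n,r,g[r,198:225],g[r,285:320])
v=np.load("w.npy");s=dict(tcp_pos=v[:3],orientation=v[3:])
print([height(s,(a,117),(b,117)) for a,b in((206,311),(207,310),(208,309))])
E
```

```text
w2 165 [178 180 178 177 170 136 100  84  87  88  90  89  93  97 100 104 108 106
  99  92  89  86  93  88  87  94  92] [ 94  92  90  94  91  88  87  87  87 100 106 105 103  94  86  81  81  84
  81  85  90  90  90  94 115 155 179 185 184 183 185 186 190 190 189]
w2 173 [172 129  95  85  88  92  92  90  89  91  89  85  89  93  97 107 106 105
  98  91  88  88  91  90  91 108 117] [117 105  91  89  91  92  83  87  91 102 104 103  99  88  83  83  82  83
  82  91 121 157 171 174 171 172 171 172 177 182 188 182 184 185 186]
r4 125 [100 103 110 122 118  99  99  95  98  97  99  97 101  98  98  94  96  96
  99  98  98  96  98  99  97  97  98] [ 98  98  97  97 101  97  98 101  99  98  99  99  95  94  97  96  97  98
  99  97 100  98  98  96  96 101 103 109  99  95  95 100 104 105 102]
r4 133 [ 97 102 118 159 192 195 156 109 102  99  96 101  99  95  97 100 102 115
 123 125 128 129 126 126 120 112 107] [100 102 102 114 118 121 128 129 130 131 123 116 110 103 100  97  97  96
 101 100 100 101  96  97  91  87  93 100  96  91  90  91  87  91  93]
[0.06803923668216443, 0.06456463431596628, 0.06095376475695187]
```

```bash
python3 jog.py '.02 .0012 0 -.0015 0;.02 .0026 0 -.003 0;.02 .004 0 -.004 0;.02 .0055 0 -.005 0;.02 .007 0 -.006 0;.02 .007 0 -.006 0'; python3 st.py;  python3 jog.py '.02 .0015 0 -.001 0;.02 .003 0 -.002 0;.02 .0045 0 -.003 0;.02 .0055 0 -.0035 0;.02 .0055 0 -.0035 0'; python3 st.py
```

```text
t: 6.23
tcp_pos: [0.5916, 0.219, 0.0871]
orientation: [2.58, 1.79, -0.014]
wrist_force: [4.6, -4.3, -26.8]
finger_gap: 0.0259
grip_force: 29.9
t 6.23 off_x(tool) -0.0183 off_y -0.0005 z 0.0871 yaw 69.51 tilt 0.523 gap 0.0259 grip 29.9 F [  4.6  -4.3 -26.8] M tool [-1.87 -0.74  0.07]
t: 6.65
tcp_pos: [0.5932, 0.2229, 0.0904]
orientation: [2.579, 1.788, -0.017]
wrist_force: [1.9, -7.5, -25.0]
finger_gap: 0.0253
grip_force: 29.9
t 6.65 off_x(tool) -0.0141 off_y -0.0004 z 0.0904 yaw 69.47 tilt 0.647 gap 0.0253 grip 29.9 F [  1.9  -7.5 -25. ] M tool [-1.71 -1.56  0.01]
```

```bash
python3 jog.py '.02 .0015 0 -.001 0;.02 .003 0 -.002 0;.02 .0045 0 -.0028 0;.02 .0055 0 -.0032 0;.02 .0055 0 -.0032 0'; python3 st.py r5
python3 - <<'E'
import cv2,numpy as np
from workcell import env
s=env.grab_frame("scene")[215:295,265:345];w=cv2.imread("pics/r5.png")[60:330,130:400]
o=np.hstack([cv2.resize(w,(400,400)),cv2.resize(s,(400,400),interpolation=cv2.INTER_CUBIC)]);cv2.imwrite("pics/m5.png",o)
E
```

```text
t: 7.07
tcp_pos: [0.5949, 0.2274, 0.0936]
orientation: [2.579, 1.788, -0.019]
wrist_force: [2.4, -8.9, -22.6]
finger_gap: 0.0259
grip_force: 29.9
t 7.07 off_x(tool) -0.0093 off_y -0.0003 z 0.0936 yaw 69.46 tilt 0.713 gap 0.0259 grip 29.9 F [  2.4  -8.9 -22.6] M tool [-1.46 -2.02  0.02]
```

View pics/m5.png

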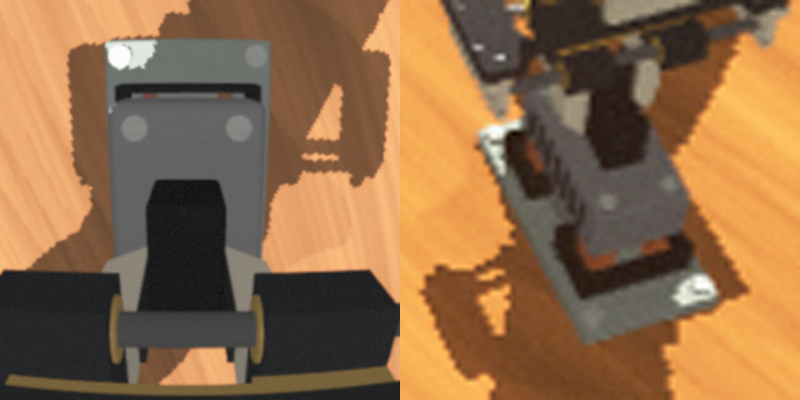

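Both ends now show copper under the body in the scene view, at (605,255) for the near end and (535,160) for the far end. The module looks nearly level, so I'll go back to the left end.

```bash
python3 jog.py '.04 0 0 0 0;.04 0 0 0 0;.04 .027 0 .0055 0;.04 .027 0 .0055 0;.04 .027 0 .0055 0;.02 .027 0 .0055 0;.02 .027 0 .0055 0;.02 .027 0 .0055 0'; python3 st.py; python3 jog.py '.02 -.0008 0 -.001 0;.02 -.002 0 -.0025 0;.02 -.0035 0 -.004 0;.02 -.005 0 -.005 0;.02 -.0065 0 -.006 0;.02 -.0085 0 -.0075 0;.02 -.0085 0 -.0075 0'; python3 st.py
```

```text
t: 7.83
tcp_pos: [0.6068, 0.2585, 0.0931]
orientation: [2.58, 1.792, 0.001]
wrist_force: [2.6, 0.1, -0.6]
finger_gap: 0.0253
grip_force: 30.0
t 7.83 off_x(tool) 0.0240 off_y -0.0001 z 0.0931 yaw 69.57 tilt 0.040 gap 0.0253 grip 30.0 F [ 2.6  0.1 -0.6] M tool [-0.48  0.13 -0.08]
t: 8.42
tcp_pos: [0.6036, 0.251, 0.0984]
orientation: [-2.579, -1.792, -0.0]
wrist_force: [5.5, 4.6, -17.8]
finger_gap: 0.0258
grip_force: 30.0
t 8.42 off_x(tool) 0.0159 off_y -0.0005 z 0.0984 yaw 69.59 tilt 0.071 gap 0.0258 grip 30.0 F [  5.5   4.6 -17.8] M tool [-1.1   1.65 -0.1 ]
```

```bash
python3 jog.py '.04 0 0 0 0;.04 0 0 0 0;.04 -.0336 0 .0042 0;.04 -.0336 0 .0042 0;.04 -.0336 0 .0042 0;.02 -.0336 0 .0042 0;.02 -.0336 0 .0042 0;.02 -.0336 0 .0042 0'; python3 st.py; python3 jog.py '.02 .0015 0 -.0015 0;.02 .003 0 -.003 0;.02 .005 0 -.0045 0;.02 .007 0 -.006 0;.02 .009 0 -.007 0;.02 .011 0 -.008 0;.02 .013 0 -.0092 0;.02 .013 0 -.0092 0'; python3 st.py
```

```text
t: 9.08
tcp_pos: [0.5923, 0.2205, 0.0964]
orientation: [-2.579, -1.794, -0.002]
wrist_force: [2.7, -1.5, 0.0]
finger_gap: 0.0259
grip_force: 30.0
t 9.08 off_x(tool) -0.0167 off_y -0.0004 z 0.0964 yaw 69.64 tilt 0.072 gap 0.0259 grip 30.0 F [ 2.7 -1.5  0. ] M tool [-0.86 -0.01 -0.  ]
t: 9.75
tcp_pos: [0.5946, 0.2271, 0.1013]
orientation: [2.579, 1.789, -0.015]
wrist_force: [3.0, -6.6, -24.3]
finger_gap: 0.026
grip_force: 29.9
t 9.75 off_x(tool) -0.0097 off_y -0.0006 z 0.1013 yaw 69.50 tilt 0.579 gap 0.0260 grip 29.9 F [  3.   -6.6 -24.3] M tool [-1.55 -1.58  0.01]
```

```bash
python3 jog.py '.04 0 0 0 0;.04 0 0 0 0;.04 .0294 0 .005 0;.04 .0294 0 .005 0;.04 .0294 0 .005 0;.02 .0294 0 .005 0;.02 .0294 0 .005 0;.02 .0294 0 .005 0'; python3 st.py; python3 jog.py '.02 -.0008 0 -.001 0;.02 -.002 0 -.0025 0;.02 -.0035 0 -.004 0;.02 -.005 0 -.005 0;.02 -.0065 0 -.006 0;.02 -.0065 0 -.006 0'; python3 st.py r7;python3 - <<'E'
import cv2,numpy as np
from workcell import env
s=env.grab_frame("scene")[215:295,265:345];w=cv2.imread("pics/r7.png")[60:330,130:400]
o=np.hstack([cv2.resize(w,(400,400)),cv2.resize(s,(400,400),interpolation=cv2.INTER_CUBIC)]);cv2.imwrite("pics/m7.png",o)
E
```

```text
t: 10.42
tcp_pos: [0.6069, 0.2589, 0.1006]
orientation: [2.58, 1.792, 0.001]
wrist_force: [0.2, 1.1, 1.7]
finger_gap: 0.0259
grip_force: 30.0
t 10.42 off_x(tool) 0.0244 off_y -0.0001 z 0.1006 yaw 69.57 tilt 0.038 gap 0.0259 grip 30.0 F [0.2 1.1 1.7] M tool [-0.09  0.06 -0.  ]
t: 10.92
tcp_pos: [0.6044, 0.2533, 0.1046]
orientation: [-2.579, -1.792, -0.0]
wrist_force: [4.8, 5.0, -16.7]
finger_gap: 0.0258
grip_force: 30.0
t 10.92 off_x(tool) 0.0182 off_y -0.0005 z 0.1046 yaw 69.60 tilt 0.071 gap 0.0258 grip 30.0 F [  4.8   5.  -16.7] M tool [-0.96  1.72 -0.02]
```

View pics/m7.png

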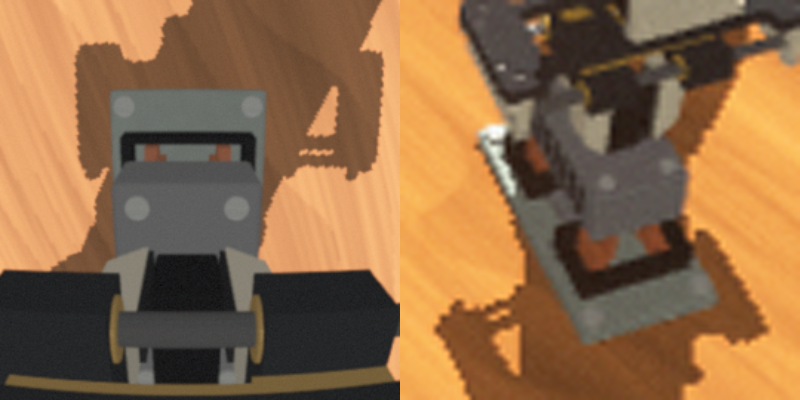

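The left blades are nearly out: the scene view shows copper at (600,250), and the force of 17 N says the clips still grip. Next is the right end.

```bash
python3 jog.py '.04 0 0 0 0;.04 0 0 0 0;.04 -.0336 0 .0037 0;.04 -.0336 0 .0037 0;.04 -.0336 0 .0037 0;.02 -.0336 0 .0037 0;.02 -.0336 0 .0037 0;.02 -.0336 0 .0037 0'; python3 st.py; python3 jog.py '.02 .0015 0 -.0015 0;.02 .003 0 -.003 0;.02 .005 0 -.0045 0;.02 .007 0 -.006 0;.02 .009 0 -.007 0;.02 .009 0 -.007 0'; python3 st.py
```

```text
t: 11.68
tcp_pos: [0.5931, 0.2226, 0.1029]
orientation: [-2.579, -1.794, -0.002]
wrist_force: [2.8, -0.2, 0.6]
finger_gap: 0.026
grip_force: 30.0
t 11.68 off_x(tool) -0.0144 off_y -0.0005 z 0.1029 yaw 69.64 tilt 0.068 gap 0.0260 grip 30.0 F [ 2.8 -0.2  0.6] M tool [-0.88 -0.04  0.  ]
t: 12.18
tcp_pos: [0.5953, 0.2291, 0.1078]
orientation: [2.58, 1.792, -0.005]
wrist_force: [2.4, -0.8, -12.7]
finger_gap: 0.0255
grip_force: 30.0
t 12.18 off_x(tool) -0.0076 off_y -0.0006 z 0.1078 yaw 69.57 tilt 0.190 gap 0.0255 grip 30.0 F [  2.4  -0.8 -12.7] M tool [-0.9  -0.31  0.09]
```

```bash
python3 jog.py '.04 0 0 0 0;.04 0 0 0 0;.04 .0282 0 .0027 0;.04 .0282 0 .0027 0;.04 .0282 0 .0027 0;.02 .0282 0 .0027 0;.02 .0282 0 .0027 0;.02 .0282 0 .0027 0'; python3 st.py; python3 jog.py '.02 -.0008 0 -.001 0;.02 -.002 0 -.0025 0;.02 -.003 0 -.004 0;.02 -.003 0 -.005 0;.02 -.003 0 -.005 0'; python3 st.py
```

```text
t: 12.85
tcp_pos: [0.6061, 0.256, 0.1073]
orientation: [2.58, 1.792, 0.001]
wrist_force: [1.4, 0.4, -1.0]
finger_gap: 0.0261
grip_force: 30.0
t 12.85 off_x(tool) 0.0214 off_y 0.0001 z 0.1073 yaw 69.56 tilt 0.060 gap 0.0261 grip 30.0 F [ 1.4  0.4 -1. ] M tool [-0.3   0.22 -0.06]
t: 13.27
tcp_pos: [0.6043, 0.2532, 0.1117]
orientation: [2.58, 1.792, -0.001]
wrist_force: [-0.6, 0.4, -4.5]
finger_gap: 0.0256
grip_force: 30.0
t 13.27 off_x(tool) 0.0182 off_y -0.0005 z 0.1117 yaw 69.57 tilt 0.049 gap 0.0256 grip 30.0 F [-0.6  0.4 -4.5] M tool [-0.04  0.11 -0.01]
```

The wrist force is down to the module's weight (4.5 N), so it is free. I'll lift it and look.

```bash
python3 jog.py '.02 0 0 -.008 0;.02 0 0 -.02 0;.02 0 0 -.035 0;.02 0 0 -.055 0;.02 0 0 -.075 0;.02 0 0 -.09 0;.02 0 0 -.1 0;.02 0 0 -.1 0'; python3 st.py
python3 - <<'E'
import cv2,numpy as np
from workcell import env
w=env.grab_frame("wrist")[60:330,120:390];s=env.grab_frame("scene")[185:305,255:375]
cv2.imwrite("pics/m8.png",np.hstack([cv2.resize(w,(400,400)),cv2.resize(s,(400,400),interpolation=cv2.INTER_CUBIC)]))
E
```

```text
t: 13.93
tcp_pos: [0.6057, 0.2547, 0.2152]
orientation: [2.579, 1.793, 0.008]
wrist_force: [0.2, 0.2, -4.5]
finger_gap: 0.0258
grip_force: 30.0
t 13.93 off_x(tool) 0.0201 off_y 0.0002 z 0.2152 yaw 69.60 tilt 0.279 gap 0.0258 grip 30.0 F [ 0.2  0.2 -4.5] M tool [-0.08  0.17  0.05]
```

View pics/m8.png

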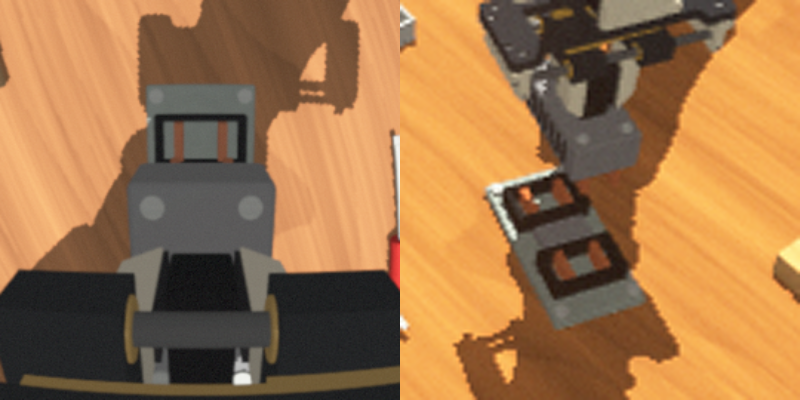

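The module is out and hangs close to level. The socket is empty, with all the clips visible. Now I'll carry it to the tray.

```bash
python3 jog.py '.02 -.008 .0027 0 0;.02 -.025 .008 0 0;.02 -.049 .0164 0 0;.02 -.082 .0274 0 0;.02 -.115 .038 0 0;.02 -.148 .049 0 0;.02 -.18 .06 0 0;.02 -.213 .071 0 0'; python3 jog.py '.02 -.033 .011 0 -.04;.02 -.066 .022 0 -.08;.02 -.098 .033 0 -.12;.02 -.131 .044 0 -.16;.02 -.16 .0535 0 -.2;.02 -.18 .0605 0 -.24;.02 -.192 .0645 0 -.25;.02 -.197 .066 0 -.25';python3 jog.py '.02 0 0 0 0;.02 0 0 0 0;.02 0 0 0 0'; python3 st.py
python3 - <<'E'
import cv2,numpy as np
from workcell import env
w=env.grab_frame("wrist");s=env.grab_frame("scene")[120:240,160:280]
cv2.imwrite("pics/w9.png",w)
cv2.imwrite("pics/m9.png",np.hstack([cv2.resize(w,(400,400)),cv2.resize(s,(400,400),interpolation=cv2.INTER_CUBIC)]))
E
```

```text
t: 14.7
tcp_pos: [0.5958, 0.0269, 0.2105]
orientation: [-2.579, -1.792, 0.003]
wrist_force: [1.1, 0.5, -5.0]
finger_gap: 0.0258
grip_force: 30.0
t: 15.37
tcp_pos: [0.5884, -0.1825, 0.2101]
orientation: [-2.339, -2.095, 0.004]
wrist_force: [0.3, -0.4, -5.2]
finger_gap: 0.0261
grip_force: 30.0
t: 15.62
tcp_pos: [0.5901, -0.1764, 0.2115]
orientation: [-2.333, -2.102, -0.001]
wrist_force: [-0.2, -0.8, -4.9]
finger_gap: 0.026
grip_force: 30.0
t 15.62 off_x(tool) -0.4110 off_y 0.0346 z 0.2115 yaw 84.02 tilt 0.063 gap 0.0260 grip 30.0 F [-0.2 -0.8 -4.9] M tool [-0.12  0.11 -0.02]
```

View pics/m9.png

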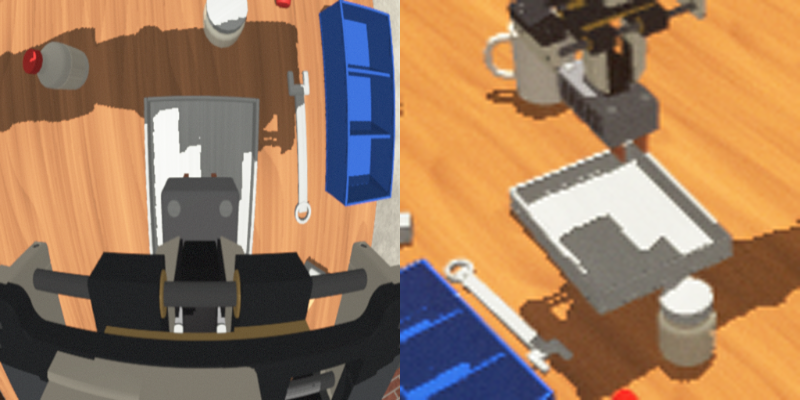

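The wrist view shows the tray's far rim corners at (187,94) and (330,94). In the scene view the same corners are at crop (732,238) and (600,287), and the module is upright above the tray. I'll check the tray's pose and rim height.

Run:
```python
from h import *
s=env.state();Rm=R.from_rotvec(s["orientation"]).as_matrix()
P=[]
for w,sc in(((187,94),(732,238)),((330,94),(600,287))):
  sp=((sc[0]-400)*.3+160,sc[1]*.3+120)
  p=plane("wrist",w,.03,s);P.append(p);print(p,meet(ray("wrist",w,s),ray("scene",sp)))
c=(P[0]+P[1])/2-.105*Rm[:,0];print("tray",c,np.degrees(np.arctan2(*(P[1]-P[0])[1::-1])))
```

```text
[ 0.5217 -0.0767  0.03  ] (array([ 0.5187, -0.0756,  0.0234]), np.float64(0.0033586438696843472))
[ 0.6842 -0.0933  0.03  ] (array([ 0.6825, -0.0934,  0.0369]), np.float64(7.274552058939654e-05))
tray [ 0.5921 -0.1894  0.0299] -5.81275144993731
```

```bash
python3 jog.py '.02 0 0 .015 0;.02 0 0 .04 0;.02 0 0 .065 0;.02 0 0 .09 0;.02 0 0 .108 0;.02 0 0 .119 0;.02 0 0 .126 0;.02 0 0 .128 0'; python3 jog.py '.02 0 0 .001 0;.02 0 0 .002 0;.02 0 0 .003 0;.02 0 0 .003 0'; python3 st.py
```

```text
t: 16.38
tcp_pos: [0.59, -0.1777, 0.083]
orientation: [-2.335, -2.101, 0.001]
wrist_force: [0.6, -0.4, -5.0]
finger_gap: 0.0255
grip_force: 30.0
t: 16.72
tcp_pos: [0.5906, -0.1784, 0.0815]
orientation: [2.335, 2.1, 0.001]
wrist_force: [0.2, 0.4, -4.9]
finger_gap: 0.0257
grip_force: 30.0
t 16.72 off_x(tool) -0.4129 off_y 0.0360 z 0.0815 yaw 83.92 tilt 0.073 gap 0.0257 grip 30.0 F [ 0.2  0.4 -4.9] M tool [-0.06  0.07  0.05]
```

```bash
python3 jog.py '.02 0 0 .0007 0;.02 0 0 .0014 0;.02 0 0 .0021 0;.02 0 0 .0028 0;.02 0 0 .0034 0;.02 0 0 .0034 0'; python3 st.py; python3 jog.py '.02 0 0 .0005 0;.02 0 0 .001 0;.02 0 0 .0015 0;.02 0 0 .0015 0'; python3 st.py
```

```text
t: 17.22
tcp_pos: [0.5911, -0.179, 0.0809]
orientation: [2.334, 2.097, 0.001]
wrist_force: [-7.7, -1.1, 26.5]
finger_gap: 0.0259
grip_force: 30.1
t 17.22 off_x(tool) -0.4135 off_y 0.0368 z 0.0809 yaw 83.88 tilt 0.209 gap 0.0259 grip 30.1 F [-7.7 -1.1 26.5] M tool [ 2.29 -0.22  0.08]
t: 17.55
tcp_pos: [0.5914, -0.1791, 0.0808]
orientation: [2.333, 2.096, 0.001]
wrist_force: [-13.0, -0.2, 38.6]
finger_gap: 0.0257
grip_force: 30.1
t 17.55 off_x(tool) -0.4135 off_y 0.0372 z 0.0808 yaw 83.88 tilt 0.281 gap 0.0257 grip 30.1 F [-13.   -0.2  38.6] M tool [ 3.2  -0.32  0.07]
```

```bash
python3 jog.py '.02 0 0 -.002 0;.02 0 0 -.0044 0;.02 0 0 -.0044 0'; python3 st.py
python3 - <<'E'
import cv2,numpy as np
from workcell import env
w=env.grab_frame("wrist")[60:330,120:390];s=env.grab_frame("scene")[135:225,180:270]
cv2.imwrite("pics/m10.png",np.hstack([cv2.resize(w,(400,400)),cv2.resize(s,(400,400),interpolation=cv2.INTER_CUBIC)]))
E
```

```text
t: 17.8
tcp_pos: [0.5905, -0.1784, 0.081]
orientation: [2.335, 2.1, 0.001]
wrist_force: [-3.3, -2.4, 7.8]
finger_gap: 0.026
grip_force: 30.0
t 17.80 off_x(tool) -0.4129 off_y 0.0360 z 0.0810 yaw 83.91 tilt 0.073 gap 0.0260 grip 30.0 F [-3.3 -2.4  7.8] M tool [ 0.23 -0.6   0.07]
```

View pics/m10.png

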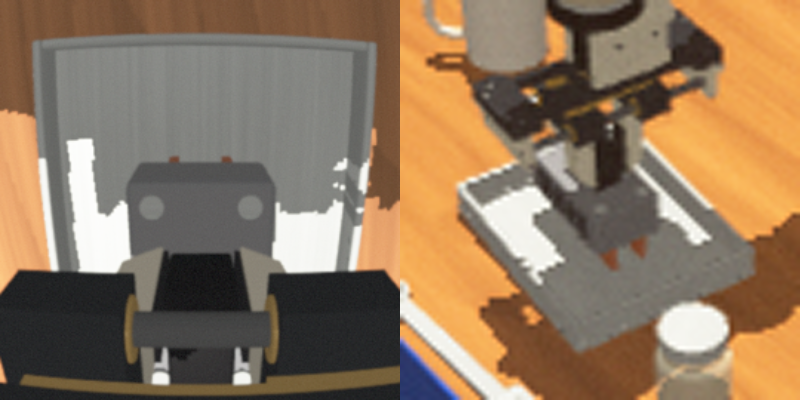

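The module stands in the tray with its blades on the floor: copper is visible under the near end at (610,255) and (640,245). I'll ease off and release.

```bash
python3 jog.py '.02 0 0 -.0005 0;.02 0 0 -.0009 0;.02 0 0 -.0009 0'; python3 st.py; python3 jog.py '.028 0 0 -.0009 0;.032 0 0 -.0009 0;.036 0 0 -.0009 0;.045 0 0 -.0009 0;.045 0 0 -.0009 0'; python3 st.py; python3 jog.py '.045 0 0 -.01 0;.045 0 0 -.03 0;.045 0 0 -.06 0;.045 0 0 -.09 0;.045 0 0 -.12 0;.045 0 0 -.14 0;.045 0 0 -.14 0;.045 0 0 -.14 0'; python3 st.py
python3 - <<'E'
import cv2,numpy as np
from workcell import env
w=env.grab_frame("wrist");s=env.grab_frame("scene")[135:225,180:270]
cv2.imwrite("pics/m11.png",np.hstack([cv2.resize(w,(400,400)),cv2.resize(s,(400,400),interpolation=cv2.INTER_CUBIC)]))
E
```

```text
t: 18.15
tcp_pos: [0.5905, -0.1785, 0.0811]
orientation: [2.336, 2.1, 0.001]
wrist_force: [0.5, -2.3, -0.1]
finger_gap: 0.0259
grip_force: 30.0
t 18.15 off_x(tool) -0.4130 off_y 0.0359 z 0.0811 yaw 83.92 tilt 0.035 gap 0.0259 grip 30.0 F [ 0.5 -2.3 -0.1] M tool [-0.33 -0.13  0.02]
t: 18.57
tcp_pos: [0.5901, -0.1782, 0.082]
orientation: [-2.336, -2.101, 0.0]
wrist_force: [-0.7, 0.6, -0.6]
finger_gap: 0.0433
grip_force: 0.0
t 18.57 off_x(tool) -0.4127 off_y 0.0354 z 0.0820 yaw 83.93 tilt 0.004 gap 0.0433 grip 0.0 F [-0.7  0.6 -0.6] M tool [-0.15 -0.01 -0.01]
t: 19.23
tcp_pos: [0.5909, -0.1783, 0.224]
orientation: [2.334, 2.099, 0.003]
wrist_force: [0.0, 0.6, 0.2]
finger_gap: 0.0452
grip_force: 0.0
t 19.23 off_x(tool) -0.4127 off_y 0.0363 z 0.2240 yaw 83.92 tilt 0.185 gap 0.0452 grip 0.0 F [0.  0.6 0.2] M tool [-0.08 -0.02  0.02]
```

View pics/m11.png

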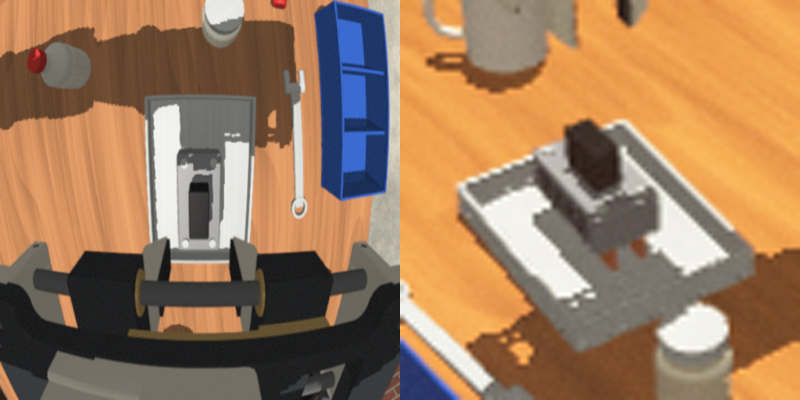

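The module stands upright on its blades near the middle of the tray, body at (200,200) in the wrist view. The jar, oil and wrench haven't moved and the gripper is clear, so I'm handing in.

```bash
python3 -c "
from workcell import env
print(env.job_done())"
```

```text
the job is handed in; nothing more can be done
None
```

I rocked the module free end by end in small steps and stood it upright on its blades in the tray, but I pressed it onto the tray floor with about 39 N before easing off and letting go; I handed the job in at about 19 s, without seeing the verdict.

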